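# Fetch the cylinder block from behind the stored parts

### The job

Set the gear and the matched pair of steel bars aside in the drip tray, then fetch the cylinder block they hem in and stand it upright, centred on the round land of the pump end cover. Only then put the gear and the bars back on the holder, each in the place it came from, the bars standing side by side along the holder as before. The bars are a matched pair and stay together: carry both in one grasp each way, and do not disturb the bottle, the bearing or the wrench.

Things in the scene. Friction and masses are not known exactly. Their poses are not given: they have to be found in the camera images.
- holder: Fixed aluminium plate 214 (own x) x 100 x 6 mm. Two grey cheeks, 60 mm along x, tops 56 mm above the bench, inner faces at y = +-34 mm, flank the block. End places at x = +-66 mm, y = 0: black rubber pads 64 mm square, tops 8 mm above the bench; gear on one, bars on the other (varies), 8 mm clear of the block. Origin: underside centre, on the bench. Place, yaw (to 0.45 rad) vary.
- tray: Fixed shallow square stainless drip tray, the side area: 228 x 228 mm outside, walls 4 mm thick, rim 14 mm and inner floor 4 mm above the bench, empty at the start. Origin: centre of its underside on the bench, x and y along its sides. Place and yaw (to 0.3 rad) vary.
- cover: Fixed black round pump end cover, 116 mm across, 16 mm thick, with four bolt lugs (14 mm high) reaching 72 mm from the centre. On it a raised bright steel round land 72 mm across, flat top 22 mm above the bench, with two dark kidney slots: the block's seat. Origin: centre of its underside on the bench. Place and yaw vary.
- cylinder_block: Bright steel upright cylinder, 56 mm across, 45 mm high, nine dark bores in its top. Stands on the holder's plate (6 mm above the bench) between the cheeks. Origin: centre of its underside. 0.45 to 0.7 kg. Grip it across the outside along the holder's x, once both end places are empty; 6 mm to each cheek leaves no finger room.
- gear: Flat steel spur gear lying on its face, 56 mm across the teeth, 24 mm high, small dark bore with keyway. Origin at the centre of its underside. 0.25 to 0.42 kg. Starts on one end place of the holder; grip it across the holder (along the holder's y).
- bar_a: Plain bright steel bar, one of a matched pair standing side by side on their narrow faces: 60 mm long (own x), 16 mm wide (own y), 28 mm high (z). Origin at the centre of its underside. 0.13 to 0.25 kg. Starts with its length along the holder, centre 8.5 mm to the +y side of the holder's centre line (1 mm gap between the two bars; pair 33 mm wide).
- bar_b: Plain bright steel bar, one of a matched pair standing side by side on their narrow faces: 60 mm long (own x), 16 mm wide (own y), 28 mm high (z). Origin at the centre of its underside. 0.13 to 0.25 kg. Starts beside bar_a, centre 8.5 mm to the -y side of the holder's centre line. The two are alike and may change sides.
- glue_bottle: Bystander: standing white bottle with blue label and red cap, 38 mm across, 105 mm high, beyond the work. Origin at the centre of its underside.
- bearing: Bystander: steel ring lying flat, 68 mm outside, 36 mm hole, 20 mm high, beyond the work. Origin at the centre of its underside.
- wrench: Bystander: steel wrench 170 mm long lying flat beyond the work, about 10 mm high, its length along its own x. Origin on its underside near the middle.
Things that resemble listed ones, but are neither listed nor needed, are in the scene too. Leave any pink or red look-alike of the bar_b alone. What is shaped like the cylinder_block but orange is not meant.

How it is judged (in metres and radians):
On the way, in this order (a step that is already met when the one before it is completed fails the run):
1. the gear and both bars lie released in the drip tray, the cylinder block not yet moved (x of bar_a in the frame of tray between -0.105 and 0.105 m and y of bar_a in the frame of tray between -0.105 and 0.105 m and z of each of bar_a, bar_b, gear in the frame of tray below 0.03 m and contact force between the fingers and bar_a below 0.3 N and linear speed of each of bar_a, bar_b, gear below 0.02 m/s and x of bar_b in the frame of tray between -0.105 and 0.105 m and y of bar_b in the frame of tray between -0.105 and 0.105 m and contact force between the fingers and bar_b below 0.3 N and x of gear in the frame of tray between -0.105 and 0.105 m and y of gear in the frame of tray between -0.105 and 0.105 m and contact force between the fingers and gear below 0.3 N and distance of cylinder_block from where it was at the start of the episode below 0.015 m), for 0.2 s.
2. the cylinder block stands released on the cover's land while the gear and both bars are still in the tray (x of bar_a in the frame of tray between -0.105 and 0.105 m and y of bar_a in the frame of tray between -0.105 and 0.105 m and z of each of bar_a, bar_b, gear in the frame of tray below 0.03 m and contact force between the fingers and bar_a below 0.3 N and linear speed of each of bar_a, bar_b, gear, cylinder_block below 0.02 m/s and x of bar_b in the frame of tray between -0.105 and 0.105 m and y of bar_b in the frame of tray between -0.105 and 0.105 m and contact force between the fingers and bar_b below 0.3 N and x of gear in the frame of tray between -0.105 and 0.105 m and y of gear in the frame of tray between -0.105 and 0.105 m and contact force between the fingers and gear below 0.3 N and horizontal distance between cylinder_block and cover below 0.01 m and z of cylinder_block in the frame of cover between 0.018 and 0.026 m and angle between cylinder_block's own z axis and vertical below 0.08 rad and contact force between the fingers and cylinder_block below 0.3 N), for 0.2 s.
At the end, for the whole second after the job is handed in: Block upright on the land, within 10 mm of its centre; gear flat within 12 mm of where it started; both bars upright on the other end place, within 12 mm along the holder and 0.2 rad, each within 21 mm of the centre line, centres under 24 mm apart; all released and at rest (horizontal distance between cylinder_block and cover below 0.01 m and z of cylinder_block in the frame of cover between 0.018 and 0.026 m and angle between each of cylinder_block, gear, bar_a, bar_b's own z axis and vertical below 0.08 rad and contact force between the fingers and cylinder_block below 0.3 N and linear speed of each of cylinder_block, gear, bar_a, bar_b below 0.02 m/s and distance of gear from where it was at the start of the episode below 0.012 m and ((x of bar_a in the frame of holder between 0.054 and 0.078 m and y of bar_a in the frame of holder between -0.021 and 0.021 m and x of bar_b in the frame of holder between 0.054 and 0.078 m and y of bar_b in the frame of holder between -0.021 and 0.021 m) or (x of bar_a in the frame of holder between -0.078 and -0.054 m and y of bar_a in the frame of holder between -0.021 and 0.021 m and x of bar_b in the frame of holder between -0.078 and -0.054 m and y of bar_b in the frame of holder between -0.021 and 0.021 m)) and angle between the x axis of each of bar_a, bar_b and the x axis of holder, either way round below 0.2 rad and z of each of bar_a, bar_b in the frame of holder below 0.012 m and distance between bar_a and bar_b below 0.024 m); the robot touches nothing.
It fails at once if the two bars part (centres more than 40 mm from each other): they must be carried together (distance between bar_a and bar_b above 0.04 m).
It fails at once if the bottle is disturbed (moved more than 20 mm) (distance of glue_bottle from where it was at the start of the episode above 0.02 m).
It fails at once if the bearing is disturbed (moved more than 20 mm) (distance of bearing from where it was at the start of the episode above 0.02 m).
It fails at once if the wrench is disturbed (moved more than 20 mm) (distance of wrench from where it was at the start of the episode above 0.02 m).
It also fails if it takes over 128 s, if anything falls off the work surface, if the arm or the gripper's body presses on something with over 40 N, if the wrist force passes 120 N, or if a joint passes its speed limit or range.

### The arm

A 7-joint arm with a two-finger parallel gripper is mounted at the origin on the work surface. World frame = base frame: x ahead of the robot, y to its left, z up, the work surface at z = 0. Lengths are in mm, angles in rad, forces in N, time in s.
With the tool pointing down it reaches from about 425 to 950 mm from the base axis. Payload 4.7 kg.
Tool frame: the origin (TCP) lies at the very end of the fingers, on their centre line; the grasp point (between the pads) lies 19 mm behind it; z points along the fingers, y is the line along which they close (so a half turn about z gives the same grasp; the last joint's range is limited). The gripper opens to 85 mm and grips with 20 to 120 N. Pads are 22 mm wide; open, the fingers measure 114 mm over their backs; the gripper's body (76 mm by 85 mm) begins 54 mm behind the grasp point. The pads swing forward as they close: fully open they stand 13 mm farther back than shut.
Start: joints at [-1.182, 0.469, -0.049, 1.532, 0.024, 1.141, -0.082], TCP at [273.845, 616.975, 231.335] pointing down, gripper open.
Joint ranges: [-2.59, 2.59], [-0.33, 1.99], [-1.39, 1.29], [0.1, 2.45], [-1.04, 4.18], [0.21, 1.99], [-2.66, 2.66]. Speed limits (rad/s): [2.57, 2.57, 3.14, 3.14, 3.14, 3.14, 3.14].

### API

Orientations are given as a rotation vector (axis times angle).
In Python, from bench import sensors, optics, sign_off, spotter gives the robot as it stands.
- The arm moves only by the tool servo_tool, never from a script. Its argument "increments" is a list of rows, each a list of 4 numbers: the shift along the tool's x, y, z in m, then the turn about the tool's z in rad. A call has 1 to 20 rows; each row shifts and turns the commanded pose from where the row before left it, along the tool's axes as they then stand; what a row does not reach is not made up. A row lasts 1/12 s, in which the tool goes at most 41.7 mm and 7.16 degrees, less where a joint would pass 70% of its speed; a pose out of reach is approached as far as the arm can. A call with a gripper value outside its range is refused whole. "gripper" is the finger opening in m, from 0 to 0.0854, set as the call begins (left out, the last holds). The fingers move at their own pace and stop on an object; "grip_force" is the grip in N (left out, the last holds). Time passes only in rows, so rows that do not move let the fingers close. It gives the time, the measured TCP pose, the force, the opening and the grip force at its end, in the units of the state.
- sensors.state(): the state, without advancing time (a new reading comes with each control period).
- optics.grab_frame(name): name is "side" or "top" or "wrist"; returns the picture (420x560x3 uint8, blue, green, red); there is no depth.
- optics.camera_model(name): a dict with "intrinsics" (3x3 intrinsics, pixels), "distortion" ([k1, k2, p1, p2, k3] as OpenCV has them; the pictures are not rectified), "R" (3x3) and "t" (3): a world point X has camera coordinates R X + t. Camera axes: x right, y down, z forward; pixel columns grow to the right and rows downward; lengths in mm; the calibration is good to about 2 mm. A picture is of the moment at which its call begins: read the wrist's pose just before it. camera_model takes no time and is no camera call; for the wrist camera it gives the pose at the moment of the call.
- sign_off(): hands the job in; it is judged then, once.
Trained networks look in the newest picture that a camera, given by its name, has taken for a name from the list of things; names that differ only in an ending like _2 or _b are one class to them, and where a whole thing is asked for, a point or a joint stands for the part that bears it (a point fixed in the world has none). Each returns a list of dicts, best first, with "p" (0 to 1); they miss things now and then, are a little off and sometimes report something else, mostly with a low value. They report only what shows in the picture. A call takes as long as a camera call. They do not tell look-alikes from the thing itself.
- spotter.recognise(query, camera): "xyz" ([x, y, z] in mm, in world coordinates, good to about 4 mm: the middle of the surface that is visible of it).
- spotter.mark_of(query, camera): "xyz" ([x, y, z] in mm, in world coordinates, good to about 4 mm: a listed point, or the origin of a listed thing).
The state is a dict: "time": time; "joint_positions": joint angles; "qd": joint speeds; "joint_efforts": joint torques, N m; "eef_pos": TCP position; "orientation": TCP orientation; "force": force on the tool from outside, world axes, zero at the start; "ft_torque": the same for the moment, N m; "width": finger opening in mm; "grasp_force": force on a finger pad.
Only numpy, scipy, OpenCV 4.12 (cv2) and the standard library are available. Lean on these libraries where they do the work, as an engineer would, in place of code of your own. Each camera call takes 0.05 s, during which the arm holds its last target. There are 200 camera calls.

## Working session

There is one attempt and no reset: what is moved stays moved. The work goes in short steps, Python scripts to look and compute and a tool call to move; the robot and the scene stay as the last step left them, time stands still between calls to the robot, and variables do not carry over. Pictures are saved under pics/ and viewed, at most 14 in all, crops included, and the job is handed in when it is done.

Besides the shell and the picture viewer there is one more tool, called after "Request:" by a JSON object that holds its "fn" and its "kwargs". servo_tool: Moves the arm, as the interface text tells. Its arguments: {"type":"object","properties":{"increments":{"type":"array"},"gripper":{"type":"number"},"grip_force":{"type":"number"}},"required":["increments"]}

```bash
ls; mkdir -p pics; python3 - <<'E'
from bench import sensors, optics, spotter
import cv2,numpy as np
np.set_printoptions(precision=1,suppress=True)
print(sensors.state())
for c in ["top","side"]:
    f=optics.grab_frame(c); cv2.imwrite(f"pics/{c}0.png",f)
    m=optics.camera_model(c); R=np.array(m["R"]);t=np.array(m["t"]); print(c,-R.T@t, R[2])
    for q in ["holder","tray","cover","cylinder_block","gear","bar_a","glue_bottle","bearing","wrench"]:
        for d in spotter.mark_of(q,c)[:4]:
            X=np.array(d["xyz"]); p=cv2.projectPoints(X.reshape(1,3),cv2.Rodrigues(R)[0],t,np.array(m["intrinsics"]),np.array(m["distortion"]))[0].ravel()
            print(q,round(d["p"],2),X,p)
E
```

```text
pics
{'time': 0.0, 'joint_positions': array([-1.2,  0.5, -0. ,  1.5,  0. ,  1.1, -0.1]), 'qd': array([ 0., -0., -0.,  0.,  0., -0.,  0.]), 'joint_efforts': array([  0. , -51. ,  -0. , -23.8,   0. ,   0. ,   0. ]), 'eef_pos': array([273.6, 616.4, 230.2]), 'orientation': array([-0.7, -3.1,  0. ]), 'force': array([ 1.8,  0.3, -0.1]), 'ft_torque': array([ 0.,  0., -0.]), 'grasp_force': 0.0, 'width': 85.00514589202398}
top [ 545.8   43.5 1305.1] [ 0.1  0.  -1. ]
holder 0.87 [523.9 287.9   2.6] [191.5 250.4]
tray 0.95 [ 558.9 -299.    -2.1] [404.5 242.4]
tray 0.64 [ 773.8 -208.    -4.8] [372.6 164.8]
cover 0.64 [554.7  -8.3   2.9] [299.8 241.9]
cylinder_block 0.95 [495.8 417.7  -2.1] [145.5 259.2]
cylinder_block 0.78 [527.2 289.1   5.3] [190.9 249.2]
gear 0.89 [461.4 292.3  10.6] [188.7 273.4]
bar_a 0.72 [591.7 288.3   9. ] [191.7 225.7]
bar_a 0.61 [593.3 272.2   7.7] [197.6 225.3]
bar_a 0.58 [589.6 410.3   3.3] [148.7 225.4]
bar_a 0.43 [602.5 165.3   0.1] [236.8 223. ]
glue_bottle 0.74 [ 773.1 -206.    -1.6] [372.1 164.8]
glue_bottle 0.53 [555.3  -3.9   1. ] [298.1 241.6]
bearing 0.65 [78
[... 239 characters left out ...]
] [338.7 324.2]
cover 0.8 [556.4 -11.2  -2.8] [316.4 213.2]
cylinder_block 0.91 [524.9 288.3   7. ] [307.7 320.4]
cylinder_block 0.87 [494.  417.1  -3.1] [311.5 384.1]
cylinder_block 0.72 [ 768.6 -201.1   -3.3] [250.7 150.4]
cylinder_block 0.67 [784.1   3.7   0.5] [224.1 202.9]
gear 0.57 [460.  289.6  11.9] [339.3 325.3]
bar_a 0.93 [586.7 408.4   3.8] [264.8 369.2]
bar_a 0.81 [601.  166.3  -0.1] [283.4 268.3]
bar_a 0.69 [598.1 294.4   8.5] [271.9 316.2]
bar_a 0.68 [588.8 276.2   8.7] [278.2 309.4]
glue_bottle 0.58 [ 769.1 -204.7   -2.3] [250.8 149.2]
glue_bottle 0.53 [591.3 275.5   9.1] [277.1 308.8]
bearing 0.67 [781.5   6.9   1.5] [224.7 203.7]
wrench 0.72 [751.6 201.8   2.4] [213.3 269.2]
```

```bash
python3 - <<'E'
import cv2
f=cv2.imread("pics/top0.png"); 
cv2.imwrite("pics/topc.png",cv2.resize(f[190:310,100:300],None,fx=4,fy=4,interpolation=cv2.INTER_CUBIC))
E
```

```text
(no output)
```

View pics/top0.png

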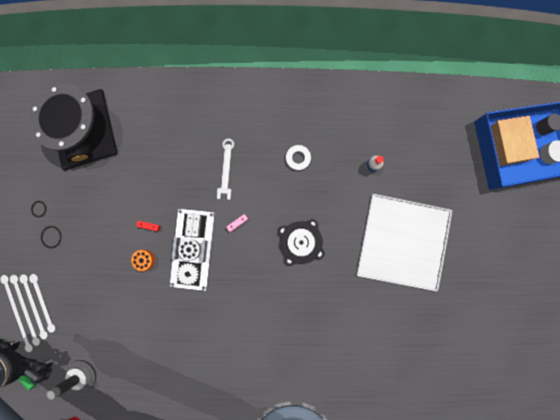

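View pics/topc.png

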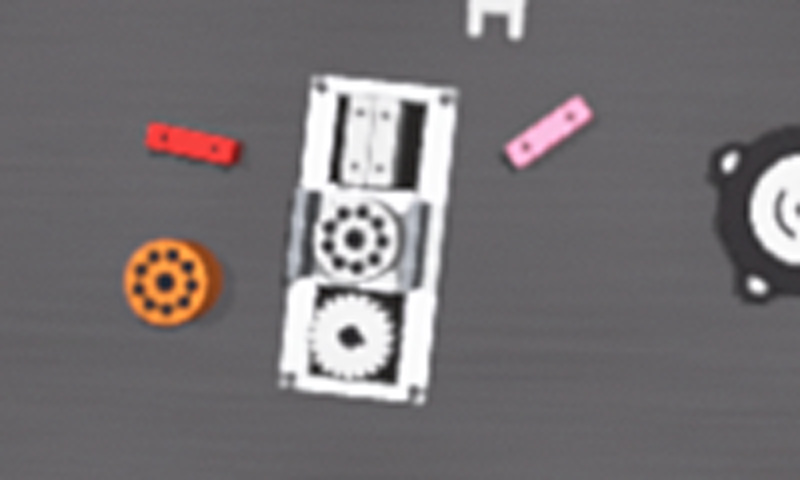

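```bash
cat > h.py <<'E'
from bench import sensors, optics, spotter
import cv2,numpy as np
from scipy.spatial.transform import Rotation as Ro
np.set_printoptions(precision=3,suppress=True)
def cam(c):
    m=optics.camera_model(c); return np.array(m["R"]),np.array(m["t"]),np.array(m["intrinsics"]),np.array(m["distortion"])
def p2w(px,z,M):
    R,t,K,D=M; n=cv2.undistortPoints(np.array(px,float).reshape(-1,1,2),K,D)[:,0]
    d=np.c_[n,np.ones(len(n))]@R; o=-R.T@t
    return o+d*((z-o[2])/d[:,2])[:,None]
def w2p(X,M):
    R,t,K,D=M; return cv2.projectPoints(np.array(X,float).reshape(-1,1,3),cv2.Rodrigues(R)[0],t,K,D)[0][:,0]
def plan(xyz,ydir):
    "ydir: world angle of tool y; prints total shift (m, tool axes) and turn"
    s=sensors.state(); R=Ro.from_rotvec(s["orientation"]).as_matrix()
    y=R[:,1]; cur=np.arctan2(y[1],y[0])
    dw=(ydir-cur+np.pi/2)%np.pi-np.pi/2   # ccw world; tool z down -> negative
    d=R.T@(np.array(xyz)-s["eef_pos"])/1000
    print("t",round(s["time"],2),"pos",s["eef_pos"],"ydir",cur,"q7",s["joint_positions"][6],"shift first (m)",d,"then turn",-dw,"tilt",R[2])
def frame(P,far=None):
    c=P.mean(0); return c
E
python3 - <<'E'
from h import *
M=cam("top")
H=p2w(np.array([(315,78),(457,92),(420,402),(282,384)])/4+[100,190],6,M)
T=p2w([(373,195),(452,208),(437,290),(358,276)],14,M)
for n,P in(("holder",H),("tray",T)):
    u=(P[0]+P[1]-P[2]-P[3])/2; print(n,P.mean(0),"xaxis ang",np.arctan2(u[1],u[0]),[np.linalg.norm(P[i]-P[(i+1)%4]) for i in range(4)])
print("cover",p2w([(301,242)],22,M))
print("block",p2w([np.array((354,239))/4+[100,190]],51,M),"gear",p2w([np.array((350,336))/4+[100,190]],32,M),"bars",p2w([np.array((371,140))/4+[100,190]],36,M))
R,t,K,D=cam("wrist"); s=sensors.state(); Rt=Ro.from_rotvec(s["orientation"]).as_matrix()
print("wristcam in tool",Rt.T@(-R.T@t-s["eef_pos"]),Rt.T@R.T[:,2],K[0,0])
plan([480,290,330],np.pi/2)
E
```

```text
holder [526.085 286.045   6.   ] xaxis ang -0.08374879055160493 [np.float64(99.23807666267004), np.float64(213.19127325495555), np.float64(96.25273860104032), np.float64(211.26228204575355)]
tray [ 559.612 -297.788   14.   ] xaxis ang -0.17564791913085362 [np.float64(225.29553944922586), np.float64(230.26877002596592), np.float64(223.1936804783593), np.float64(224.61847046492522)]
cover [[554.286 -10.879  22.   ]]
block [[526.335 286.947  51.   ]] gear [[461.016 291.426  32.   ]] bars [[592.653 280.497  36.   ]]
wristcam in tool [  68.007    0.466 -142.412] [-0.27   0.     0.963] 370.08467863504245
t 1.0 pos [273.848 616.973 231.356] ydir 1.152983469580342 q7 -0.08232516126046895 shift first (m) [-0.321 -0.215 -0.099] then turn -0.4178128572145545 tilt [ 0.  0. -1.]
```

Request:
{"fn": "servo_tool", "kwargs": {"increments": [[-0.0256,-0.0184,-0.0058,0],[-0.0256,-0.0184,-0.0058,0],[-0.0256,-0.0184,-0.0058,0],[-0.0256,-0.0184,-0.0058,0],[-0.0256,-0.0184,-0.0058,0],[-0.0256,-0.0184,-0.0058,0],[-0.0256,-0.0184,-0.0058,0],[-0.0256,-0.0184,-0.0058,0],[-0.0256,-0.0184,-0.0058,0],[-0.0256,-0.0184,-0.0058,0],[-0.0256,-0.0184,-0.0058,0],[-0.0256,-0.0184,-0.0058,0],[0,0,0,-0.0835],[0,0,0,-0.0835],[0,0,0,-0.0835],[0,0,0,-0.0835],[0,0,0,0],[0,0,0,0]], "gripper": 0.085}}

```text
time: 2.5
eef_pos: [465.0, 290.5, 301.0]
orientation: [0.135, 3.139, 0.0]
force: [0.6, -0.9, 0.0]
width: 85.1
grasp_force: 0.0
```

```bash
python3 - <<'E'
from h import *
f=optics.grab_frame("wrist");M=cam("wrist");cv2.imwrite("pics/w1.png",f);np.save("w1.npy",np.array([0]));
import pickle;pickle.dump(M,open("w1.pkl","wb"))
h=np.array([526,286.5]);a=-.084;ux=np.array([np.cos(a),np.sin(a)]);uy=np.array([-ux[1],ux[0]])
for n,x,y,z in(("c",107,50,6),("c",107,-50,6),("c",-107,-50,6),("c",-107,50,6),("block",0,0,51),("gear",-66,0,32),("bars",66,0,36)):
    print(n,w2p([[*(h+x*ux+y*uy),z]],M))
plan([460,292,300],np.pi/2+a)
E
```

```text
c [[324.254 289.722]]
c [[248.109 289.907]]
c [[242.625 123.035]]
c [[329.072 122.822]]
block [[286.117 223.084]]
gear [[285.965 161.564]]
bars [[286.186 271.314]]
t 2.55 pos [465.052 290.449 300.953] ydir 1.4849238581200233 q7 0.8615611366899139 shift first (m) [0.005 0.001 0.001] then turn -0.0018724686748732289 tilt [-0.  0. -1.]
```

View pics/w1.png

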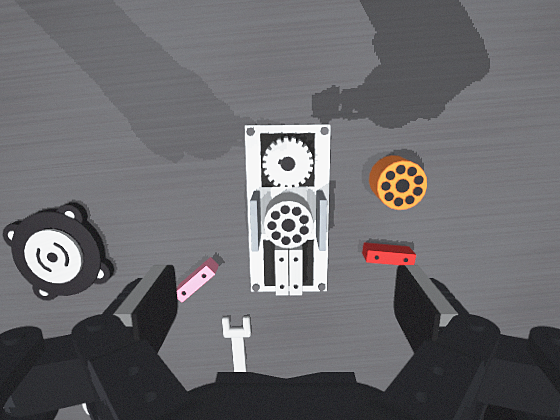

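```bash
python3 - <<'E'
from h import *
import pickle;M=pickle.load(open("w1.pkl","rb"))
H=p2w([(250,291.5),(327.5,292),(330,125),(245.5,125)],6,M)
u=(H[0]+H[1]-H[2]-H[3])/2; print("holder",H.mean(0),np.arctan2(u[1],u[0]),[np.linalg.norm(H[i]-H[(i+1)%4]) for i in range(4)])
print("gear",p2w([(288,163)],32,M),"block",p2w([(289,224.5)],51,M),"cover",p2w([(50.5,256)],22,M))
f=cv2.imread("pics/w1.png");cv2.imwrite("pics/w1c.png",cv2.resize(f[110:310,215:375],None,fx=3.5,fy=3,interpolation=cv2.INTER_CUBIC)) 
g=cv2.cvtColor(f,cv2.COLOR_BGR2GRAY)
for z,c,r in((51,(289,224),25),):
    pass
plan([461,291.5,5],np.pi/2-.084)
E
```

```text
holder [528.828 289.07    6.   ] -0.078457508079475 [np.float64(101.95773167988635), np.float64(214.90706158687632), np.float64(97.88236826993884), np.float64(214.08976004192954)]
gear [[462.037 294.165  32.   ]] block [[527.935 289.564  51.   ]] cover [[553.496 -11.29   22.   ]]
t 2.55 pos [465.052 290.449 300.953] ydir 1.4849238581200233 q7 0.8615611366899139 shift first (m) [0.004 0.001 0.296] then turn -0.0018724686748732289 tilt [-0.  0. -1.]
```

View pics/w1c.png

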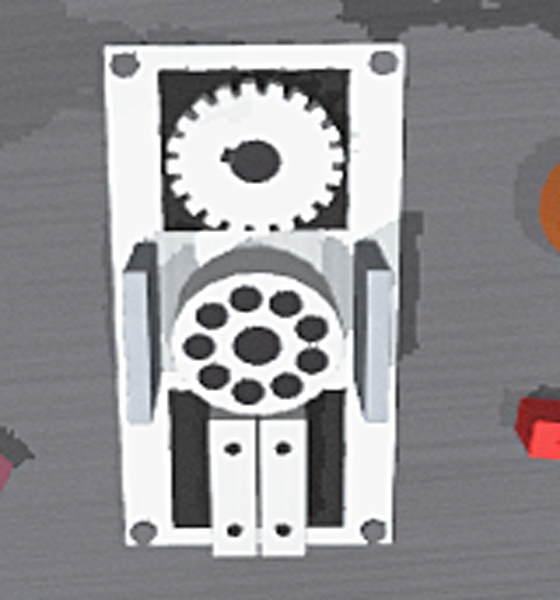

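Request:
{"fn": "servo_tool", "kwargs": {"increments": [[0.0037,0.0022,0.034,-0.005],[0,0,0.034,0],[0,0,0.034,0],[0,0,0.034,0],[0,0,0.034,0],[0,0,0.034,0],[0,0,0.034,0],[0,0,0.0145,0],[0,0,0.0145,0],[0,0,0.0145,0],[0,0,0.0145,0],[0,0,0,0],[0,0,0,0]], "gripper": 0.085}}

```text
time: 3.63
eef_pos: [461.2, 292.9, 4.5]
orientation: [-0.125, -3.138, 0.001]
force: [0.3, -0.6, -0.8]
width: 85.1
grasp_force: 0.0
```

Request:
{"fn": "servo_tool", "kwargs": {"increments": [[0,0,0,0],[0,0,0,0],[0,0,0,0],[0,0,0,0],[0,0,0,0],[0,0,0,0],[0,0,0,0],[0,0,0,0],[0,0,0,0],[0,0,0,0]], "gripper": 0.045, "grip_force": 50}}

```text
time: 4.47
eef_pos: [462.2, 293.6, 6.3]
orientation: [0.124, 3.137, 0.002]
force: [-1.8, -0.1, 5.6]
width: 54.5
grasp_force: 52.7
```

Request:
{"fn": "servo_tool", "kwargs": {"increments": [[0,0,-0.01,0],[0,0,-0.02,0],[0,0,-0.03,0],[0,0,-0.03,0],[0,0,-0.03,0],[0,0,-0.03,0],[0,0,0,0],[0,0,0,0]]}}

```text
time: 5.13
eef_pos: [462.1, 293.4, 156.9]
orientation: [0.124, 3.136, 0.004]
force: [-0.3, 0.3, -2.8]
width: 54.8
grasp_force: 53.7
```

```bash
python3 - <<'E'
from h import *
a=-.176;c=np.array([559.6,-298.5]);ux=np.array([np.cos(a),np.sin(a)])
print(c-52*ux,c+52*ux,sensors.state()["width"],sensors.state()["force"])
plan([*(c-52*ux),155],np.pi/2+a)
f=optics.grab_frame("wrist");cv2.imwrite("pics/w2.png",f)
E
```

```text
[ 508.403 -289.395] [ 610.797 -307.605] 54.82159716488093 [-0.345  0.345 -2.781]
t 5.13 pos [462.142 293.43  156.94 ] ydir 1.4918622219299704 q7 0.8673516366319857 shift first (m) [-0.092 -0.577  0.001] then turn 0.0970658951350738 tilt [-0.003  0.003 -1.   ]
```

View pics/w2.png

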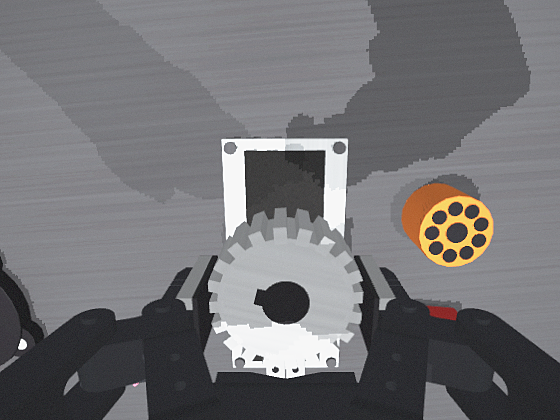

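Request:
{"fn": "servo_tool", "kwargs": {"increments": [[-0.0051,-0.0321,0,0],[-0.0051,-0.0321,0,0],[-0.0051,-0.0321,0,0],[-0.0051,-0.0321,0,0],[-0.0051,-0.0321,0,0],[-0.0051,-0.0321,0,0],[-0.0051,-0.0321,0,0],[-0.0051,-0.0321,0,0],[-0.0051,-0.0321,0,0],[-0.0051,-0.0321,0,0],[-0.0051,-0.0321,0,0],[-0.0051,-0.0321,0,0],[-0.0051,-0.0321,0,0],[-0.0051,-0.0321,0,0],[-0.0051,-0.0321,0,0],[-0.0051,-0.0321,0,0],[-0.0051,-0.0321,0,0],[-0.0051,-0.0321,0,0],[0,0,0,0.097],[0,0,0,0]]}}

```text
time: 6.85
eef_pos: [505.3, -292.3, 152.5]
orientation: [-0.286, -3.124, -0.0]
force: [0.1, 0.1, -3.6]
width: 54.5
grasp_force: 53.9
```

```bash
python3 - <<'E'
from h import *
f=optics.grab_frame("top");cv2.imwrite("pics/t2.png",cv2.resize(f[150:330,270:490],None,fx=3,fy=3))
plan([508.4,-289.4,2],np.pi/2-.176)
E
```

```text
t 6.9 pos [ 505.923 -290.053  152.521] ydir 1.3948510732411612 q7 1.9853618333602425 shift first (m) [-0.003  0.001  0.151] then turn 5.4746446264575255e-05 tilt [ 0.005  0.001 -1.   ]
```

View pics/t2.png

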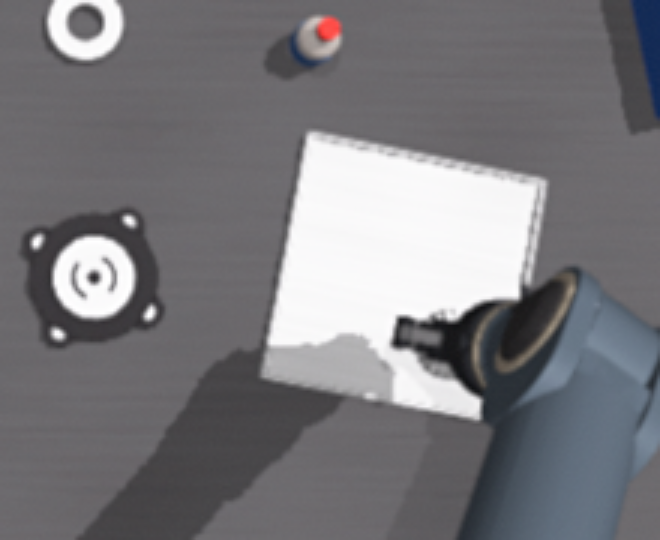

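Request:
{"fn": "servo_tool", "kwargs": {"increments": [[-0.003,0.001,0.03,0],[0,0,0.03,0],[0,0,0.03,0],[0,0,0.03,0],[0,0,0.012,0],[0,0,0.012,0],[0,0,0.006,0],[0,0,0,0],[0,0,0,0],[0,0,0,0]]}}

```text
time: 7.73
eef_pos: [511.8, -290.3, 6.3]
orientation: [0.275, 3.127, -0.001]
force: [0.2, -0.5, -2.2]
width: 54.3
grasp_force: 53.9
```

Request:
{"fn": "servo_tool", "kwargs": {"increments": [[0,0,0,0],[0,0,0,0],[0,0,0,0],[0,0,0,0],[0,0,0,0],[0,0,0,0],[0,0,0,0]], "gripper": 0.085}}

```text
time: 8.32
eef_pos: [510.7, -289.8, 4.9]
orientation: [0.276, 3.129, 0.0]
force: [0.2, 0.2, 0.2]
width: 84.9
grasp_force: 0.0
```

Request:
{"fn": "servo_tool", "kwargs": {"increments": [[0,0,-0.035,0],[0,0,-0.04,0],[0,0,-0.04,0],[0,0,-0.035,0],[0.0013,0.0385,0,0],[0.0013,0.0385,0,0],[0.0013,0.0385,0,0],[0.0013,0.0385,0,0],[0.0013,0.0385,0,0],[0.0013,0.0385,0,0],[0.0013,0.0385,0,0],[0.0013,0.0385,0,0],[0.0013,0.0385,0,0],[0.0013,0.0385,0,0],[0.0013,0.0385,0,0],[0.0013,0.0385,0,0],[0.0013,0.0385,0,0],[0.0013,0.0385,0,0],[0.0013,0.0385,0,0],[0,0,0,-0.095]]}}

```text
time: 9.98
eef_pos: [590.8, 293.8, 154.4]
orientation: [-0.106, -3.14, -0.01]
force: [-0.9, 2.5, 0.2]
width: 84.9
grasp_force: 0.0
```

Request:
{"fn": "servo_tool", "kwargs": {"increments": [[0,0,0,0],[0,0,0,0]]}}

```text
time: 10.15
eef_pos: [592.3, 281.8, 154.4]
orientation: [-0.129, -3.138, 0.002]
force: [-0.4, -0.9, -0.4]
width: 84.8
grasp_force: 0.0
```

```bash
python3 - <<'E'
from h import *
plan([593.3,282.4,9],np.pi/2-.081)
f=optics.grab_frame("top");cv2.imwrite("pics/t3.png",cv2.resize(f[170:320,160:460],None,fx=2.5,fy=2.5))
f=optics.grab_frame("wrist");M=cam("wrist");cv2.imwrite("pics/w3.png",f)
print(w2p([[593.3,282.4,36]],M))
E
```

```text
t 10.15 pos [592.328 281.828 154.42 ] ydir 1.4883777683328427 q7 1.0508588981618412 shift first (m) [-0.001  0.001  0.145] then turn -0.0014185584620538538 tilt [ 0.001 -0.001 -1.   ]
[[288.041 200.095]]
```

View pics/w3.png

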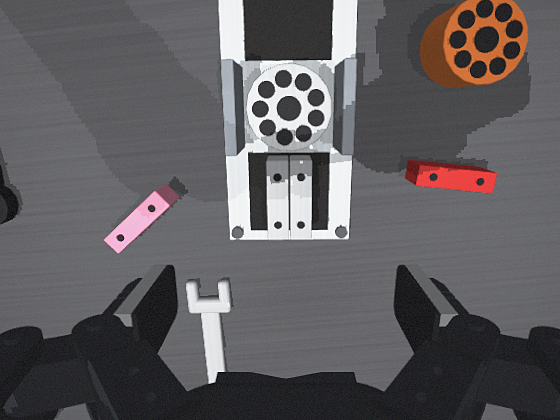

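View pics/t3.png

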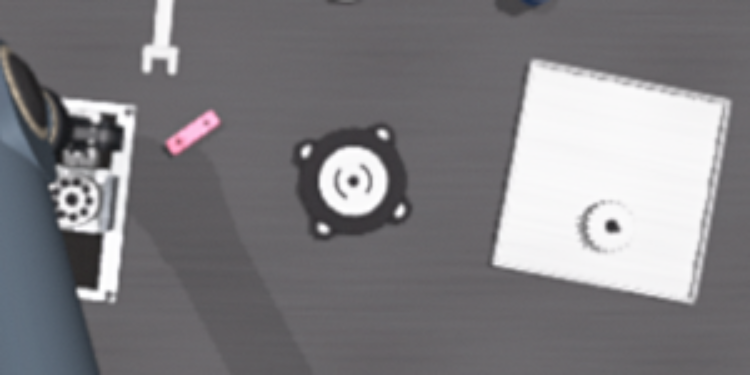

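Request:
{"fn": "servo_tool", "kwargs": {"increments": [[-0.001,0.001,0.035,0],[0,0,0.035,0],[0,0,0.035,0],[0,0,0.02,0],[0,0,0.01,0],[0,0,0.01,0],[0,0,0,0],[0,0,0,0]]}}

```text
time: 10.92
eef_pos: [594.4, 282.9, 10.8]
orientation: [0.129, 3.138, 0.001]
force: [0.3, -0.0, -0.6]
width: 85.3
grasp_force: 0.0
```

Request:
{"fn": "servo_tool", "kwargs": {"increments": [[0,0,0,0],[0,0,0,0],[0,0,0,0],[0,0,0,0],[0,0,0,0],[0,0,0,0],[0,0,0,0],[0,0,0,0],[0,0,0,0],[0,0,0,0],[0,0,0,0],[0,0,0,0]], "gripper": 0.02, "grip_force": 60}}

```text
time: 11.92
eef_pos: [594.3, 283.6, 10.9]
orientation: [0.127, 3.138, 0.002]
force: [-1.0, -1.1, 6.1]
width: 31.0
grasp_force: 62.4
```

Request:
{"fn": "servo_tool", "kwargs": {"increments": [[0,0,-0.01,0],[0,0,-0.02,0],[0,0,-0.03,0],[0,0,-0.03,0],[0,0,-0.03,0],[0,0,-0.025,0],[0,0,0,0],[0,0,0,0]]}}

```text
time: 12.58
eef_pos: [593.6, 283.2, 155.6]
orientation: [0.127, 3.138, 0.001]
force: [0.1, -0.2, -5.0]
width: 30.8
grasp_force: 60.9
```

```bash
python3 - <<'E'
from h import *
plan([610.8,-307.6,152],np.pi/2-.176)
f=optics.grab_frame("wrist");cv2.imwrite("pics/w4.png",f)
E
```

```text
t 12.58 pos [593.588 283.174 155.569] ydir 1.4899898191481407 q7 1.0526175936630315 shift first (m) [-0.065 -0.587  0.003] then turn 0.09519349235324404 tilt [-0.001  0.001 -1.   ]
```

View pics/w4.png

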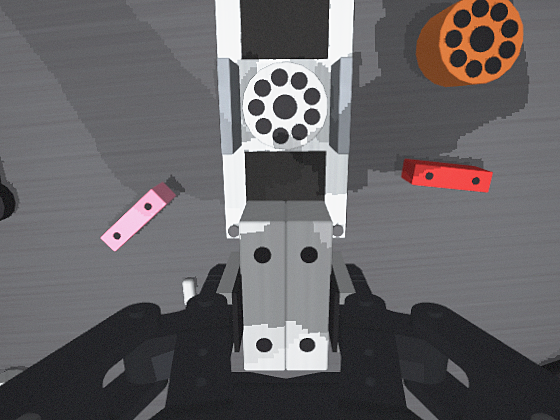

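Request:
{"fn": "servo_tool", "kwargs": {"increments": [[-0.0036,-0.0326,0,0],[-0.0036,-0.0326,0,0],[-0.0036,-0.0326,0,0],[-0.0036,-0.0326,0,0],[-0.0036,-0.0326,0,0],[-0.0036,-0.0326,0,0],[-0.0036,-0.0326,0,0],[-0.0036,-0.0326,0,0],[-0.0036,-0.0326,0,0],[-0.0036,-0.0326,0,0],[-0.0036,-0.0326,0,0],[-0.0036,-0.0326,0,0],[-0.0036,-0.0326,0,0],[-0.0036,-0.0326,0,0],[-0.0036,-0.0326,0,0],[-0.0036,-0.0326,0,0],[-0.0036,-0.0326,0,0],[-0.0036,-0.0326,0,0],[0,0,0,0.095],[0,0,0,0]]}}

```text
time: 14.3
eef_pos: [607.6, -310.0, 151.3]
orientation: [-0.287, -3.122, 0.0]
force: [0.0, 0.7, -4.4]
width: 30.6
grasp_force: 61.2
```

Request:
{"fn": "servo_tool", "kwargs": {"increments": [[0,0,0,0],[0,0,0,0]]}}

```text
time: 14.47
eef_pos: [610.4, -304.5, 152.6]
orientation: [-0.27, -3.126, -0.004]
force: [-0.5, 0.2, -3.8]
width: 31.1
grasp_force: 61.2
```

```bash
python3 - <<'E'
from h import *
plan([610.8,-307.6,7],np.pi/2-.176)
E
```

```text
t 14.47 pos [ 610.361 -304.54   152.647] ydir 1.3987374704644888 q7 1.9381085701584624 shift first (m) [-0.002 -0.003  0.146] then turn 0.003941143669592195 tilt [ 0.004  0.002 -1.   ]
```

Request:
{"fn": "servo_tool", "kwargs": {"increments": [[0,-0.003,0.035,0],[0,0,0.035,0],[0,0,0.035,0],[0,0,0.02,0],[0,0,0.01,0],[0,0,0.006,0],[0,0,0.004,0],[0,0,0,0],[0,0,0,0],[0,0,0,0]]}}

```text
time: 15.3
eef_pos: [611.4, -310.4, 11.5]
orientation: [0.275, 3.127, -0.001]
force: [-0.6, 0.1, -3.2]
width: 30.9
grasp_force: 61.3
```

Still about 3 mm up; lower a bit until contact, then release.

Request:
{"fn": "servo_tool", "kwargs": {"increments": [[0,0,0.0015,0],[0,0,0.0015,0],[0,0,0,0],[0,0,0,0]]}}

```text
time: 15.63
eef_pos: [610.2, -309.8, 7.0]
orientation: [0.276, 3.129, 0.0]
force: [0.2, -0.7, -3.2]
width: 30.5
grasp_force: 61.3
```

Request:
{"fn": "servo_tool", "kwargs": {"increments": [[0,0,0,0],[0,0,0,0],[0,0,0,0],[0,0,0,0],[0,0,0,0],[0,0,0,0],[0,0,0,0],[0,0,0,0],[0,0,0,0]], "gripper": 0.06}}

```text
time: 16.38
eef_pos: [610.3, -309.9, 6.9]
orientation: [-0.276, -3.129, -0.0]
force: [0.5, -0.0, 0.2]
width: 59.9
grasp_force: 0.0
```

```bash
python3 - <<'E'
from h import *
print(sensors.state()["force"])
plan([611,-309,152],np.pi/2-.176)
E
```

```text
[ 0.538 -0.04   0.208]
t 16.38 pos [ 610.272 -309.877    6.86 ] ydir 1.3950777826869705 q7 1.9806487392706287 shift first (m) [-0.001  0.001 -0.145] then turn 0.00028145589207384525 tilt [ 0.  0. -1.]
```

Request:
{"fn": "servo_tool", "kwargs": {"increments": [[0,0,-0.015,0],[0,0,-0.04,0],[0,0,-0.04,0],[0,0,-0.04,0],[0.0109,0.0338,-0.005,0],[0.0109,0.0338,0,0],[0.0109,0.0338,0,0],[0.0109,0.0338,0,0],[0.0109,0.0338,0,0],[0.0109,0.0338,0,0],[0.0109,0.0338,0,0],[0.0109,0.0338,0,0],[0.0109,0.0338,0,0],[0.0109,0.0338,0,0],[0.0109,0.0338,0,0],[0.0109,0.0338,0,0],[0.0109,0.0338,0,0],[0.0109,0.0338,0,0],[0.0109,0.0338,0,0],[0.0109,0.0338,0,0]]}}

```text
time: 18.05
eef_pos: [532.9, 254.7, 148.3]
orientation: [0.276, 3.128, 0.001]
force: [1.2, -0.4, 0.2]
width: 59.9
grasp_force: 0.0
```

Request:
{"fn": "servo_tool", "kwargs": {"increments": [[0.0109,0.0338,0,0],[0,0,0,-0.119],[0,0,0,-0.119],[0,0,0,-0.119],[0,0,0,-0.119],[0,0,0,-0.119],[0,0,0,-0.119],[0,0,0,-0.119],[0,0,0,-0.119],[0,0,0,-0.119],[0,0,0,-0.119],[0,0,0,-0.119],[0,0,0,-0.119],[0,0,0,-0.119],[0,0,0,-0.119],[0,0,0,0],[0,0,0,0]], "gripper": 0.085}}

```text
time: 19.47
eef_pos: [528.7, 288.0, 147.8]
orientation: [-2.125, 2.312, -0.001]
force: [0.4, -0.1, -0.4]
width: 85.0
grasp_force: 0.0
```

```bash
python3 - <<'E'
from h import *
plan([527.5,287.7,10],-.081)
f=optics.grab_frame("wrist");M=cam("wrist");cv2.imwrite("pics/w5.png",f)
print(w2p([[527.5,287.7,51]],M))
f=optics.grab_frame("top");cv2.imwrite("pics/t5.png",cv2.resize(f[170:320,160:460],None,fx=2.5,fy=2.5))
E
```

```text
t 19.47 pos [528.683 287.986 147.773] ydir 3.05743900098334 q7 2.378807489643056 shift first (m) [0.    0.001 0.138] then turn -0.0031536526064530612 tilt [-0.    -0.001 -1.   ]
[[288.036 207.648]]
```

View pics/w5.png

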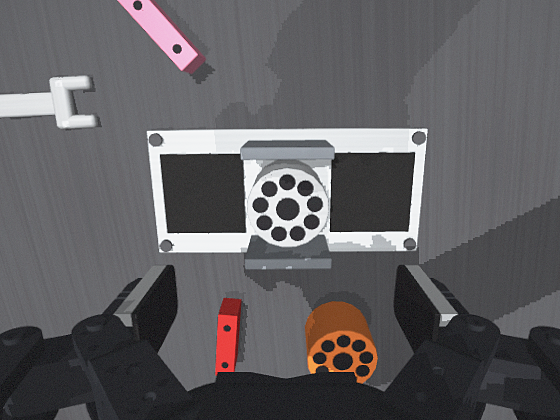

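View pics/t5.png

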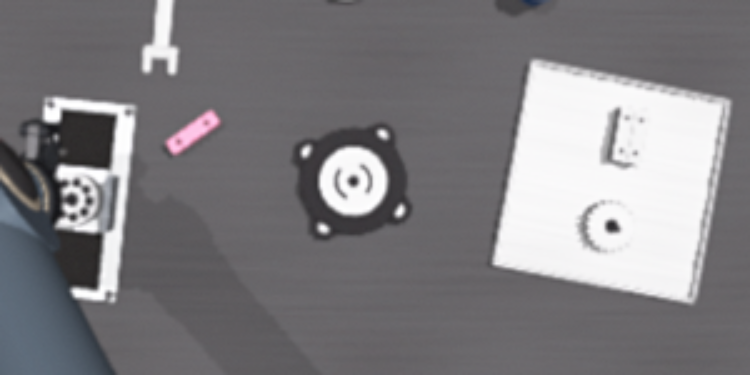

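Request:
{"fn": "servo_tool", "kwargs": {"increments": [[0,0.001,0.035,-0.003],[0,0,0.035,0],[0,0,0.03,0],[0,0,0.02,0],[0,0,0.01,0],[0,0,0.007,0],[0,0,0,0],[0,0,0,0],[0,0,0,0]]}}

```text
time: 20.32
eef_pos: [528.4, 289.1, 11.4]
orientation: [-2.131, 2.304, -0.001]
force: [0.2, -0.2, 0.4]
width: 85.3
grasp_force: 0.0
```

Request:
{"fn": "servo_tool", "kwargs": {"increments": [[0,0,0,0],[0,0,0,0],[0,0,0,0],[0,0,0,0],[0,0,0,0],[0,0,0,0],[0,0,0,0],[0,0,0,0],[0,0,0,0],[0,0,0,0]], "gripper": 0.045, "grip_force": 70}}

```text
time: 21.15
eef_pos: [527.9, 288.7, 11.2]
orientation: [-2.132, 2.305, -0.001]
force: [-2.0, -1.4, 5.4]
width: 55.0
grasp_force: 74.4
```

Request:
{"fn": "servo_tool", "kwargs": {"increments": [[0,0,-0.01,0],[0,0,-0.02,0],[0,0,-0.03,0],[0,0,-0.03,0],[0,0,-0.03,0],[0,0,-0.02,0],[0,0,0,0.12],[0,0,0,0.12],[0,0,0,0.12],[0,0,0,0.12],[0,0,0,0.12],[0,0,0,0.12],[0,0,0,0.12],[0,0,0,0.12],[0,0,0,0],[0,0,0,0]]}}

```text
time: 22.48
eef_pos: [526.5, 288.1, 149.6]
orientation: [0.832, -3.028, 0.001]
force: [0.2, -0.3, -5.2]
width: 54.7
grasp_force: 74.9
```

```bash
python3 - <<'E'
from h import *
M=cam("top"); C=p2w([(301.2,242.3)],22,M)[0]; print(C)
print(spotter.mark_of("cover","top")[:2],spotter.mark_of("cover","side")[:2])
plan([554.5,-10.5,147],3.05-.96)
f=optics.grab_frame("wrist");cv2.imwrite("pics/w6.png",f)
E
```

```text
[553.492 -11.433  22.   ]
[{'xyz': [554.6, -6.9, 1.1], 'p': 0.95}, {'xyz': [773.2, -203.6, -1.5], 'p': 0.37}] [{'xyz': [556.4, -11.2, -2.8], 'p': 0.8}]
t 22.58 pos [526.836 288.206 149.674] ydir 2.1065870791538153 q7 1.5283703657091847 shift first (m) [ 0.129 -0.271  0.003] then turn 0.01658707915381541 tilt [ 0.001  0.    -1.   ]
```

View pics/w6.png

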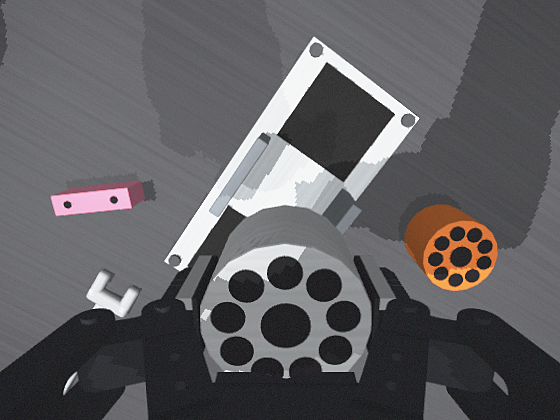

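Request:
{"fn": "servo_tool", "kwargs": {"increments": [[0.0129,-0.0271,0,0],[0.0129,-0.0271,0,0],[0.0129,-0.0271,0,0],[0.0129,-0.0271,0,0],[0.0129,-0.0271,0,0],[0.0129,-0.0271,0,0],[0.0129,-0.0271,0,0],[0.0129,-0.0271,0,0],[0.0129,-0.0271,0,0],[0.0129,-0.0271,0,0],[0,0,0,0],[0,0,0,0],[0,0,0,0]]}}

```text
time: 23.72
eef_pos: [553.9, -10.3, 149.9]
orientation: [-0.828, 3.03, 0.001]
force: [-0.3, 0.8, -4.0]
width: 54.7
grasp_force: 75.5
```

```bash
python3 - <<'E'
from h import *
s=sensors.state(); z=s["eef_pos"][2]
f=optics.grab_frame("wrist");M=cam("wrist");cv2.imwrite("pics/w7.png",f)
print("block est",p2w([(286,325)],z+40,M), "land px if 554.3,-10.5:",w2p([[554.3,-10.5,22]],M), "tool x dir",Ro.from_rotvec(s["orientation"]).as_matrix()[:,0])
plan([554.3,-10.5,147],2.1066)
E
```

```text
block est [[553.737  -9.463 189.897]] land px if 554.3,-10.5: [[283.846 196.179]] tool x dir [-0.861 -0.509 -0.   ]
t 23.77 pos [553.898  -9.478 149.851] ydir 2.105923153571322 q7 2.076369904785496 shift first (m) [ 0.    -0.001  0.003] then turn -0.0006768464286777132 tilt [-0.     0.001 -1.   ]
```

View pics/w7.png

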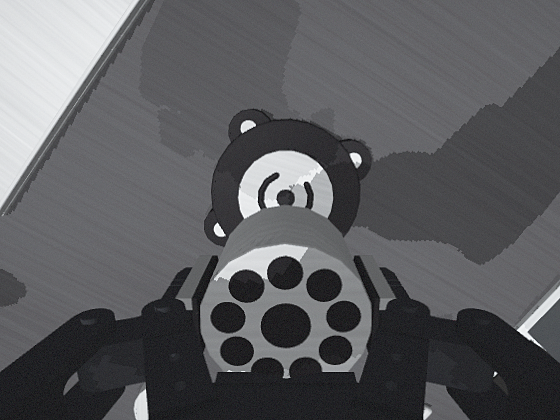

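Request:
{"fn": "servo_tool", "kwargs": {"increments": [[-0.001,-0.0005,0.03,0],[0,0,0.03,0],[0,0,0.03,0],[0,0,0.015,0],[0,0,0.009,0],[0,0,0.005,0],[0,0,0,0],[0,0,0,0],[0,0,0,0],[0,0,0,0]]}}

```text
time: 24.6
eef_pos: [556.1, -10.4, 32.2]
orientation: [-0.827, 3.028, -0.001]
force: [0.2, 0.6, -4.7]
width: 55.0
grasp_force: 75.7
```

Request:
{"fn": "servo_tool", "kwargs": {"increments": [[0,0,0.002,0],[0,0,0.0015,0],[0,0,0,0],[0,0,0,0]]}}

```text
time: 24.93
eef_pos: [555.0, -10.5, 27.4]
orientation: [0.828, -3.031, -0.0]
force: [0.2, 0.2, -5.6]
width: 54.9
grasp_force: 75.7
```

Request:
{"fn": "servo_tool", "kwargs": {"increments": [[0,0,0.001,0],[0,0,0,0],[0,0,0,0]]}}

```text
time: 25.18
eef_pos: [555.1, -10.5, 27.2]
orientation: [-0.828, 3.03, 0.0]
force: [-3.9, -0.9, 5.3]
width: 54.7
grasp_force: 76.8
```

Request:
{"fn": "servo_tool", "kwargs": {"increments": [[0,0,0,0],[0,0,0,0],[0,0,0,0],[0,0,0,0],[0,0,0,0],[0,0,0,0],[0,0,0,0],[0,0,0,0]], "gripper": 0.085}}

```text
time: 25.85
eef_pos: [555.1, -10.5, 26.3]
orientation: [-0.828, 3.031, 0.0]
force: [0.4, 0.2, 0.5]
width: 84.9
grasp_force: 0.0
```

Request:
{"fn": "servo_tool", "kwargs": {"increments": [[0,0,-0.01,0],[0,0,-0.03,0],[0,0,-0.03,0],[0,0,-0.04,0],[0,0,-0.04,0],[0,0,0,0],[0,0,0,0],[0,0,0,0]]}}

```text
time: 26.52
eef_pos: [554.8, -10.5, 176.8]
orientation: [-0.828, 3.03, 0.0]
force: [-0.2, -0.5, -0.7]
width: 84.6
grasp_force: 0.0
```

```bash
python3 - <<'E'
from h import *
a=-.176
plan([610.3,-309.9,152],np.pi/2+a)
f=optics.grab_frame("wrist");M=cam("wrist");cv2.imwrite("pics/w8.png",f)
for z,r in((22,36),(67,28)):
    print(z,w2p([[555,-10,z]],M))
    t=np.linspace(0,6.283,60); P=np.c_[555+r*np.cos(t),-10+r*np.sin(t),0*t+z]
    for p in w2p(P,M): cv2.circle(f,tuple(int(v) for v in p),1,(0,0,255) if z==22 else (0,255,0),-1)
cv2.imwrite("pics/w8b.png",f)
g=optics.grab_frame("top");cv2.imwrite("pics/t8.png",g)
E
```

```text
t 26.52 pos [554.75  -10.516 176.767] ydir 2.1040934170092416 q7 2.0743069687365807 shift first (m) [ 0.104 -0.286  0.025] then turn 0.709297090214345 tilt [-0. -0. -1.]
22 [[285.316 190.195]]
67 [[285.368 204.619]]
```

View pics/w8b.png

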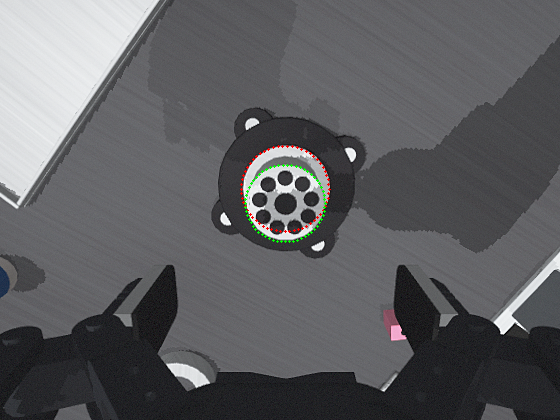

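Request:
{"fn": "servo_tool", "kwargs": {"increments": [[0.0116,-0.0318,0,0],[0.0116,-0.0318,0,0],[0.0116,-0.0318,0,0],[0.0116,-0.0318,0,0],[0.0116,-0.0318,0,0],[0.0116,-0.0318,0,0],[0.0116,-0.0318,0,0],[0.0116,-0.0318,0,0],[0.0116,-0.0318,0,0],[0,0,0,0.1182],[0,0,0,0.1182],[0,0,0,0.1182],[0,0,0,0.1182],[0,0,0,0.1182],[0,0,0,0.1182],[0,0,0.02,0],[0,0,0,0],[0,0,0,0]]}}

```text
time: 28.12
eef_pos: [609.3, -309.1, 153.8]
orientation: [-0.275, -3.124, -0.003]
force: [0.3, 0.9, 0.1]
width: 84.6
grasp_force: 0.0
```

```bash
python3 - <<'E'
from h import *
plan([610.3,-309.9,8],np.pi/2-.1757)
f=optics.grab_frame("wrist");M=cam("wrist")
print(w2p([[610.3,-309.9,32],[510.7,-289.8,28]],M));cv2.imwrite("pics/w9.png",f)
E
```

```text
t 28.12 pos [ 609.329 -309.096  153.757] ydir 1.3954400807895548 q7 1.96121871658728 shift first (m) [-0.002 -0.001  0.146] then turn 0.00034375399465824685 tilt [ 0.005  0.001 -1.   ]
[[284.421 199.13 ]
 [287.757  53.415]]
```

View pics/w9.png

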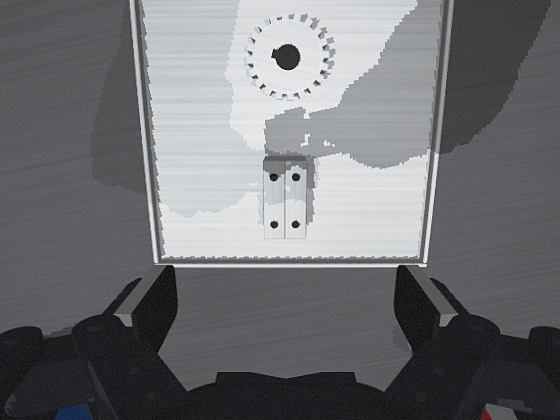

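Request:
{"fn": "servo_tool", "kwargs": {"increments": [[0,0,0.035,0],[0,0,0.035,0],[0,0,0.035,0],[0,0,0.02,0],[0,0,0.012,0],[0,0,0.009,0],[0,0,0,0],[0,0,0,0],[0,0,0,0]]}}

```text
time: 28.92
eef_pos: [611.9, -310.8, 12.2]
orientation: [0.276, 3.126, -0.002]
force: [0.3, -0.3, 0.1]
width: 84.7
grasp_force: 0.0
```

```bash
python3 - <<'E'
from h import *
plan([610.3,-309.9,7],np.pi/2-.1757)
E
```

```text
t 28.92 pos [ 611.936 -310.826   12.247] ydir 1.3947927076004671 q7 2.0053545690082792 shift first (m) [0.002 0.001 0.005] then turn -0.00030361919442944973 tilt [-0.003 -0.001 -1.   ]
```

Request:
{"fn": "servo_tool", "kwargs": {"increments": [[0,0,0.0035,0],[0,0,0,0],[0,0,0,0],[0,0,0,0],[0,0,0,0]]}}

```text
time: 29.33
eef_pos: [610.8, -310.1, 7.1]
orientation: [0.276, 3.129, -0.0]
force: [0.1, -0.3, 0.1]
width: 84.7
grasp_force: 0.0
```

Request:
{"fn": "servo_tool", "kwargs": {"increments": [[0,0,0,0],[0,0,0,0],[0,0,0,0],[0,0,0,0],[0,0,0,0],[0,0,0,0],[0,0,0,0],[0,0,0,0],[0,0,0,0],[0,0,0,0],[0,0,0,0],[0,0,0,0]], "gripper": 0.02, "grip_force": 60}}

```text
time: 30.33
eef_pos: [610.9, -310.1, 7.1]
orientation: [0.276, 3.129, -0.0]
force: [1.0, 0.6, 2.2]
width: 30.8
grasp_force: 61.9
```

Request:
{"fn": "servo_tool", "kwargs": {"increments": [[0,0,-0.01,0],[0,0,-0.02,0],[0,0,-0.03,0],[0,0,-0.03,0],[0,0,-0.03,0],[0,0,-0.025,0],[0,0,0,0],[0,0,0,0]]}}

```text
time: 31.0
eef_pos: [610.5, -310.2, 152.6]
orientation: [0.276, 3.128, -0.0]
force: [-0.2, 0.3, -4.7]
width: 31.1
grasp_force: 60.9
```

```bash
python3 - <<'E'
from h import *
plan([594,283.2,152],1.490)
E
```

```text
t 31.0 pos [ 610.546 -310.207  152.598] ydir 1.3946036390196446 q7 1.9632012448489211 shift first (m) [0.12  0.581 0.   ] then turn -0.09539636098035542 tilt [-0.001 -0.    -1.   ]
```

Request:
{"fn": "servo_tool", "kwargs": {"increments": [[0.0067,0.0323,0,0],[0.0067,0.0323,0,0],[0.0067,0.0323,0,0],[0.0067,0.0323,0,0],[0.0067,0.0323,0,0],[0.0067,0.0323,0,0],[0.0067,0.0323,0,0],[0.0067,0.0323,0,0],[0.0067,0.0323,0,0],[0.0067,0.0323,0,0],[0.0067,0.0323,0,0],[0.0067,0.0323,0,0],[0.0067,0.0323,0,0],[0.0067,0.0323,0,0],[0.0067,0.0323,0,0],[0.0067,0.0323,0,0],[0.0067,0.0323,0,0],[0.0067,0.0323,0,0],[0,0,0,-0.0954],[0,0,0,0]]}}

```text
time: 32.67
eef_pos: [590.5, 286.5, 148.3]
orientation: [-0.114, -3.133, 0.003]
force: [-0.4, -0.7, -4.0]
width: 30.9
grasp_force: 61.3
```

Request:
{"fn": "servo_tool", "kwargs": {"increments": [[0,0,0,0],[0,0,0,0],[0,0,0,0],[0,0,0,0]]}}

```text
time: 33.0
eef_pos: [593.9, 281.8, 151.5]
orientation: [-0.131, -3.138, 0.001]
force: [0.0, -0.4, -3.6]
width: 30.3
grasp_force: 61.3
```

```bash
python3 - <<'E'
from h import *
plan([594,283.2,13],1.490)
E
```

```text
t 33.0 pos [593.878 281.833 151.52 ] ydir 1.4872273246461356 q7 1.0793698493976667 shift first (m) [-0.     0.001  0.139] then turn -0.0027726753538643845 tilt [ 0.001 -0.001 -1.   ]
```

Request:
{"fn": "servo_tool", "kwargs": {"increments": [[0,0.001,0.035,-0.003],[0,0,0.035,0],[0,0,0.035,0],[0,0,0.02,0],[0,0,0.009,0],[0,0,0.005,0],[0,0,0,0],[0,0,0,0],[0,0,0,0],[0,0,0,0],[0,0,0,0]]}}

```text
time: 33.92
eef_pos: [594.5, 284.9, 14.3]
orientation: [0.122, 3.137, 0.002]
force: [-0.4, -0.9, -4.5]
width: 31.1
grasp_force: 61.3
```

Request:
{"fn": "servo_tool", "kwargs": {"increments": [[0,-0.001,0.0025,0],[0,0,0,0],[0,0,0,0],[0,0,0,0]]}}

```text
time: 34.25
eef_pos: [594.4, 283.8, 11.1]
orientation: [0.122, 3.138, 0.001]
force: [0.0, 0.4, 0.9]
width: 30.9
grasp_force: 61.9
```

Request:
{"fn": "servo_tool", "kwargs": {"increments": [[0,0,0,0],[0,0,0,0],[0,0,0,0],[0,0,0,0],[0,0,0,0],[0,0,0,0],[0,0,0,0],[0,0,0,0],[0,0,0,0]], "gripper": 0.06}}

```text
time: 35.0
eef_pos: [593.7, 283.5, 10.4]
orientation: [0.122, 3.139, 0.0]
force: [-0.2, 0.1, 0.1]
width: 59.9
grasp_force: 0.0
```

Request:
{"fn": "servo_tool", "kwargs": {"increments": [[0,0,-0.015,0],[0,0,-0.03,0],[0,0,-0.035,0],[0,0,-0.035,0],[0,0,-0.03,0],[0,0,0,0],[0,0,0,0],[0,0,0,0]]}}

```text
time: 35.67
eef_pos: [593.2, 283.3, 154.9]
orientation: [-0.122, -3.138, 0.0]
force: [-0.3, 0.6, -0.8]
width: 60.1
grasp_force: 0.0
```

```bash
python3 - <<'E'
from h import *
plan([510.7,-289.8,152],1.395)
f=optics.grab_frame("wrist");M=cam("wrist")
print(w2p([[593.3,282.4,36]],M));cv2.imwrite("pics/w10.png",f)
E
```

```text
t 35.67 pos [593.16  283.331 154.942] ydir 1.4933550650657867 q7 1.0827493122401677 shift first (m) [ 0.038 -0.578  0.003] then turn 0.09835506506578673 tilt [ 0.001 -0.    -1.   ]
[[284.111 201.002]]
```

View pics/w10.png

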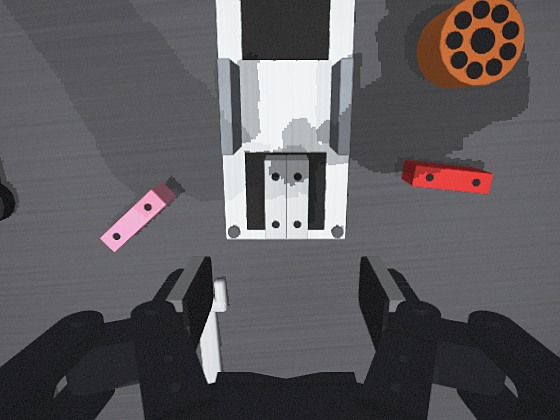

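The bars are back upright at pixel (286,200). I've viewed 16 pictures, which is over the limit of 14, so I'll check the rest by numbers only.

Request:
{"fn": "servo_tool", "kwargs": {"increments": [[0.0022,-0.034,0,0],[0.0022,-0.034,0,0],[0.0022,-0.034,0,0],[0.0022,-0.034,0,0],[0.0022,-0.034,0,0],[0.0022,-0.034,0,0],[0.0022,-0.034,0,0],[0.0022,-0.034,0,0],[0.0022,-0.034,0,0],[0.0022,-0.034,0,0],[0.0022,-0.034,0,0],[0.0022,-0.034,0,0],[0.0022,-0.034,0,0],[0.0022,-0.034,0,0],[0.0022,-0.034,0,0],[0.0022,-0.034,0,0],[0.0022,-0.034,0,0],[0,0,0,0.098],[0,0,0,0],[0,0,0,0]], "gripper": 0.085}}

```text
time: 37.38
eef_pos: [511.0, -289.0, 153.8]
orientation: [-0.272, -3.127, -0.002]
force: [0.3, 1.0, 0.2]
width: 84.8
grasp_force: 0.0
```

Request:
{"fn": "servo_tool", "kwargs": {"increments": [[0,0,0,0],[0,0,0,0],[0,0,0,0]]}}

```text
time: 37.63
eef_pos: [512.1, -288.3, 155.1]
orientation: [-0.27, -3.13, -0.001]
force: [0.2, 0.3, 0.3]
width: 85.1
grasp_force: 0.0
```

```bash
python3 - <<'E'
from h import *
plan([510.7,-289.8,5],1.395)
f=optics.grab_frame("wrist")
for d in spotter.mark_of("gear","wrist")[:2]: print(d)
E
```

```text
t 37.63 pos [ 512.085 -288.348  155.092] ydir 1.3985117028413645 q7 2.010043178703206 shift first (m) [ 0.001 -0.002  0.15 ] then turn 0.0035117028413644835 tilt [ 0.     0.001 -1.   ]
{'xyz': [507.8, -291.0, 4.3], 'p': 0.98}
```

Request:
{"fn": "servo_tool", "kwargs": {"increments": [[0.001,-0.002,0.035,0.003],[0,0,0.035,0],[0,0,0.035,0],[0,0,0.02,0],[0,0,0.014,0],[0,0,0.009,0],[0,0,0,0],[0,0,0,0],[0,0,0,0],[0,0,0,0],[0,0,0,0]]}}

```text
time: 38.65
eef_pos: [511.0, -292.0, 8.5]
orientation: [0.28, 3.127, -0.001]
force: [0.4, 0.9, 0.6]
width: 85.3
grasp_force: 0.0
```

Request:
{"fn": "servo_tool", "kwargs": {"increments": [[0,0,0.0015,0],[0,0,0,0],[0,0,0,0]]}}

```text
time: 38.9
eef_pos: [510.4, -291.7, 6.0]
orientation: [0.28, 3.129, 0.0]
force: [-0.0, 0.5, -0.4]
width: 85.0
grasp_force: 0.0
```

Request:
{"fn": "servo_tool", "kwargs": {"increments": [[0,0,0,0],[0,0,0,0],[0,0,0,0],[0,0,0,0],[0,0,0,0],[0,0,0,0],[0,0,0,0],[0,0,0,0],[0,0,0,0],[0,0,0,0]], "gripper": 0.045, "grip_force": 50}}

```text
time: 39.73
eef_pos: [510.5, -291.6, 6.3]
orientation: [0.28, 3.129, 0.001]
force: [-1.7, 0.2, 5.0]
width: 54.1
grasp_force: 53.0
```

Request:
{"fn": "servo_tool", "kwargs": {"increments": [[0,0,-0.01,0],[0,0,-0.02,0],[0,0,-0.03,0],[0,0,-0.03,0],[0,0,-0.03,0],[0,0,-0.03,0],[0,0,0,0],[0,0,0,0],[0,0,0,0]]}}

```text
time: 40.48
eef_pos: [509.3, -291.0, 154.8]
orientation: [-0.28, -3.127, -0.002]
force: [0.1, -0.2, -3.3]
width: 54.7
grasp_force: 53.6
```

```bash
python3 - <<'E'
from h import *
plan([461.9,293.3,152],1.490)
E
```

```text
t 40.48 pos [ 509.306 -290.986  154.788] ydir 1.39230652279707 q7 2.01300755995209 shift first (m) [0.15  0.567 0.004] then turn -0.09769347720293009 tilt [ 0.002  0.001 -1.   ]
```

Request:
{"fn": "servo_tool", "kwargs": {"increments": [[0.0088,0.0333,0,0],[0.0088,0.0333,0,0],[0.0088,0.0333,0,0],[0.0088,0.0333,0,0],[0.0088,0.0333,0,0],[0.0088,0.0333,0,0],[0.0088,0.0333,0,0],[0.0088,0.0333,0,0],[0.0088,0.0333,0,0],[0.0088,0.0333,0,0],[0.0088,0.0333,0,0],[0.0088,0.0333,0,0],[0.0088,0.0333,0,0],[0.0088,0.0333,0,0],[0.0088,0.0333,0,0],[0.0088,0.0333,0,0],[0.0088,0.0333,0,0],[0,0,0,-0.0977],[0,0,0,0],[0,0,0,0]]}}

```text
time: 42.15
eef_pos: [462.5, 291.0, 153.8]
orientation: [-0.129, -3.136, 0.005]
force: [-0.6, -0.6, -2.4]
width: 54.5
grasp_force: 53.8
```

Request:
{"fn": "servo_tool", "kwargs": {"increments": [[0,0,0,0],[0,0,0,0],[0,0,0,0]]}}

```text
time: 42.4
eef_pos: [463.8, 290.7, 155.6]
orientation: [-0.131, -3.138, 0.001]
force: [0.3, 0.0, -2.8]
width: 54.2
grasp_force: 53.8
```

```bash
python3 - <<'E'
from h import *
plan([461.9,293.3,12],1.490)
f=optics.grab_frame("wrist"); s=sensors.state()
for d in spotter.mark_of("gear","wrist")[:2]: print(d)
E
```

```text
t 42.4 pos [463.824 290.661 155.614] ydir 1.4870800441229155 q7 0.9051593157025815 shift first (m) [0.002 0.003 0.144] then turn -0.0029199558770844902 tilt [ 0.    -0.001 -1.   ]
{'xyz': [458.5, 288.9, 153.3], 'p': 0.91}
```

Request:
{"fn": "servo_tool", "kwargs": {"increments": [[0.001,0.003,0.035,-0.003],[0,0,0.035,0],[0,0,0.035,0],[0,0,0.02,0],[0,0,0.009,0],[0,0,0.007,0],[0,0,0,0],[0,0,0,0],[0,0,0,0],[0,0,0,0],[0,0,0,0]]}}

```text
time: 43.42
eef_pos: [463.5, 295.6, 16.0]
orientation: [0.122, 3.138, 0.002]
force: [0.2, -0.2, -3.0]
width: 54.3
grasp_force: 53.9
```

Request:
{"fn": "servo_tool", "kwargs": {"increments": [[0.001,-0.0015,0.003,0],[0,0,0,0],[0,0,0,0],[0,0,0,0]]}}

```text
time: 43.75
eef_pos: [461.7, 293.6, 11.9]
orientation: [-0.122, -3.139, -0.0]
force: [-0.0, 0.8, -3.0]
width: 54.4
grasp_force: 53.9
```

Request:
{"fn": "servo_tool", "kwargs": {"increments": [[0,0,0.001,0],[0,0,0,0],[0,0,0,0]]}}

```text
time: 44.0
eef_pos: [461.8, 293.6, 10.8]
orientation: [-0.122, -3.139, 0.0]
force: [0.7, 0.4, -3.0]
width: 54.4
grasp_force: 53.9
```

Within 0.5 mm of the rubber; release and retreat.

Request:
{"fn": "servo_tool", "kwargs": {"increments": [[0,0,0,0],[0,0,0,0],[0,0,0,0],[0,0,0,0],[0,0,0,0],[0,0,0,0],[0,0,0,0],[0,0,0,0]], "gripper": 0.085}}

```text
time: 44.67
eef_pos: [461.8, 293.7, 10.9]
orientation: [0.122, 3.139, 0.0]
force: [-0.3, 0.9, -0.0]
width: 85.0
grasp_force: 0.0
```

Request:
{"fn": "servo_tool", "kwargs": {"increments": [[0,0,-0.01,0],[0,0,-0.03,0],[0,0,-0.04,0],[0,0,-0.04,0],[0,0,-0.04,0],[0,0,-0.04,0],[0,0,-0.04,0],[0,0,-0.04,0],[0,0,0,0],[0,0,0,0],[0,0,0,0]]}}

```text
time: 45.58
eef_pos: [461.3, 293.3, 291.0]
orientation: [-0.122, -3.139, -0.0]
force: [-0.7, -0.7, -0.2]
width: 85.2
grasp_force: 0.0
```

```bash
python3 - <<'E'
from h import *
s=sensors.state();print(s["eef_pos"],s["width"],s["force"])
for c in("wrist","side"):
    f=optics.grab_frame(c);M=cam(c);cv2.imwrite(f"pics/end_{c}.png",f)
    for q in("gear","bar_a","cylinder_block"):
        for d in spotter.mark_of(q,c)[:4]: print(c,q,round(d["p"],2),d["xyz"])
    if c=="wrist":   # gear bore: dark blob near prediction
        p=w2p([[461.7,293,32]],M)[0]; x,y=p.astype(int); g=cv2.cvtColor(f,cv2.COLOR_BGR2GRAY)
        n,l,st,ce=cv2.connectedComponentsWithStats((g[y-16:y+17,x-16:x+17]<90).astype(np.uint8))
        for i in range(1,n):
            if st[i,4]>15: print("dark",st[i],p2w([ce[i]+[x-16,y-16]],32,M))
E
```

```text
[461.288 293.3   291.034] 85.17768498307208 [-0.673 -0.694 -0.242]
wrist gear 0.8 [459.8, 292.2, 8.2]
wrist bar_a 0.94 [591.3, 276.7, 6.1]
wrist bar_a 0.91 [586.0, 410.2, -2.9]
wrist bar_a 0.76 [603.0, 166.1, -2.7]
wrist bar_a 0.71 [589.6, 292.7, 5.6]
wrist cylinder_block 0.79 [491.2, 417.6, 0.2]
wrist cylinder_block 0.63 [557.4, -8.2, 22.6]
dark [  7  10  17  15 170] [[462.076 292.627  32.   ]]
side gear 0.59 [462.6, 293.7, 13.3]
side bar_a 0.75 [585.3, 407.5, 3.1]
side bar_a 0.73 [597.4, 294.4, 6.0]
side bar_a 0.69 [528.3, 285.1, -3.3]
side bar_a 0.55 [602.4, 163.0, 2.2]
side cylinder_block 0.92 [551.1, -8.0, 23.9]
side cylinder_block 0.76 [498.7, 416.6, -5.9]
```

```bash
python3 -c "
from bench import sign_off
print(sign_off())"
```

```text
the job is handed in; nothing more can be done
None
```

The job is handed in, with no verdict returned: block standing centred on the cover's land, gear within about 2 mm of its start, both bars back side by side on their own place. I viewed 16 pictures, over your limit of 14, so I checked the gear's return by numbers only.

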